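Find the hidden notch and pop the display case

TASK

The glazed jewellery case has a hidden catch in a notch somewhere along its wooden front edge, the edge nearest you. Put a fingertip on the left-hand end of that edge and feel along the edge from there until you find the notch, then press the catch inside it fully home so that the glass lid pops ajar, and take the hand away. Do not touch the lid, and leave the ring cone, gift box and screwdriver where they are.

Things in the scene. Friction and masses are not known exactly. Their poses are not given: they have to be found in the camera images.
- case: Wooden display case fixed on the counter, 220 (x) by 380 (y) by 60 mm high. Origin at the centre of its underside, z up, x pointing away from the robot (within 0.3 rad), y to the robot's left. Behind the front edge, from x = -60 to +100 mm, lies the glazed lid, its top level with the edge.
- edge_mid (a point): Middle of the front edge's top, at (-92, 0, 60) mm of the case, axes as the case. The edge is a solid, flat, level wooden strip 45 mm deep (case x = -110 to -65 mm) and 380 mm long in y, its top 60 mm up, plain but for one notch whose place changes each time and is not given: it can be felt, or seen from above.
- edge_left (a point): Point on top of the front edge near its left-hand (+y) end, where feeling begins, at (-92, +165, 60) mm of the case, axes as the case. The left-hand 60 mm of the edge (case y = +130 to +190 mm) is always plain wood, without the notch.
- edge_right (a point): Point on top of the edge near its right-hand end, at (-92, -172, 60) mm of the case; plain wood there too. The notch is 48 mm long in y and open at top and front (case x = -110 to -72 mm); its centre lies between case y = +100 and -120 mm. A flat steel plate, the catch, 35 x 45 mm, fills its floor, centred in it in y and at x = -90 mm, 8 mm below the edge's top.
- catch (a joint): Travel of the catch plate in m: 0 up, 0.008 fully home (its top then 16 mm below the strip). It resists the push with about 3 to 4 N over the whole travel, stops hard at the end, and stays where it is left. A linkage raises the lid in step with it.
- lid: Glazed lid of the case, wooden frame 352 mm wide and 160 mm deep, 8 mm thick, about 0.12 kg; origin on its hinge line along the case's far side, 100 mm behind the case's middle and 56 mm up. Level when shut; with the catch home its front (near) edge has risen about 19 mm (0.12 rad). Not to be touched.
- ring_cone: Loose wooden ring-display cone, 48 mm across, 72 mm tall, standing left of the case; origin at the centre of its base. Leave alone.
- gift_box: Loose gift box with lid, 72 by 72 by 44 mm, right of the case; origin at the centre of its underside. Leave alone.
- screwdriver: Small loose screwdriver, 140 mm long, lying on the counter between the case and the robot; its x axis points along it to the tip. Leave alone.

How it is judged:
By the outcome, as a careful person would: the job done as asked, in the order asked, and still so for the second after the job is handed in, with the robot touching nothing.
It also fails if it takes over 64 s, if anything falls off the work surface, if the arm or the gripper's body presses on something with over 40 N, if the wrist force passes 120 N, or if a joint passes its speed limit or range.

ROBOT

A 7-joint arm with a two-finger parallel gripper is mounted at the origin on the work surface. World frame = base frame: x ahead of the robot, y to its left, z up, the work surface at z = 0. Lengths are in mm, angles in rad, forces in N, time in s.
With the tool pointing down it reaches from about 400 to 875 mm from the base axis. Payload 4.4 kg.
Tool frame: the origin (TCP) lies midway between the tips of the shut fingers; the grasp point (between the pads) lies 19 mm behind it; z points along the fingers, y is the direction in which the jaws open and shut (so a half turn about z gives the same grasp; the last joint's range is limited). The gripper opens to 85 mm and grips with 20 to 120 N. Pads are 22 mm wide; open, the fingers measure 114 mm over their backs; the gripper's body (76 mm by 85 mm) begins 54 mm behind the grasp point. The pads swing forward as they close: fully open they stand 13 mm farther back than shut.
Start: joints at [1.155, 0.628, 0.038, 1.517, -0.027, 0.996, -0.02], TCP at [222.79, -610.641, 210.313] pointing down, gripper open.
Joint ranges: [-3.06, 3.06], [-0.37, 2.12], [-1.25, 1.32], [0.18, 2.47], [-1.1, 4.24], [0.23, 1.98], [-2.94, 2.94]. Speed limits (rad/s): [2.57, 2.57, 3.14, 3.14, 3.14, 3.14, 3.14].

INTERFACE

Orientations are given as [roll, pitch, yaw] about the fixed x, y, z axes, in that order (R = Rz(yaw) Ry(pitch) Rx(roll)).
In Python, from cell import ctrl, vision gives the robot as it stands.
- The arm moves only by the tool play_rows, never from a script. Its arguments are lists of equal length, an entry for each row: "slide": the shift along the tool's x, y, z in mm, a list of three; "turn": the turn about the tool's z in rad; "fingers": the opening, from 0 (shut) to 1 (fully open). A call has 1 to 5 rows; each row is the pose to reach, as a shift and turn from the pose measured when the call began, along the tool's axes at that moment; what a row does not reach only later rows make up. A row lasts 1/8 s, in which the tool goes at most 62.5 mm and 10.7 degrees, less where a joint would pass 70% of its speed; a pose out of reach is approached as far as the arm can. A call with a gripper value outside its range is refused whole. The fingers move at their own pace and stop on an object; the grip force is fixed at half the most. Time passes only in rows, so rows that repeat a pose let the fingers close. It gives the time, the measured TCP pose, the force and the opening at its end, in the units of the state.
- ctrl.read_state(): the state, without advancing time (a new reading comes with each control period).
- vision.get_image(name): name is "scene" or "side" or "wrist"; returns (picture, depth): 420x560x3 uint8, blue, green, red; 420x560 float32, mm along the optical axis (not along the pixel's ray), 0 where there is no reading.
- vision.camera_params(name): a dict with "fx", "fy", "cx", "cy" (pixels), "position" and "rotation" of the camera in the world. Camera axes: x right, y up, looking along -z (the intrinsics and any distortion apply to the point x, -y, -z); pixel columns grow to the right and rows downward; lengths in mm; the calibration is good to about 2 mm. A picture is of the moment at which its call begins: read the wrist's pose just before it. camera_params takes no time and is no camera call; for the wrist camera it gives the pose at the moment of the call.
- ctrl.finish_job(): hands the job in, once; it reports no verdict.
The state is a dict: "clock": time; "qpos": joint angles; "qd": joint speeds; "tau": joint torques, N m; "eef_pos": TCP position; "tool_rot": TCP orientation; "force": force on the tool from outside, world axes, zero at the start; "torque": the same for the moment, N m; "width": finger opening in mm.
Only numpy, scipy, OpenCV 4.12 (cv2) and the standard library are available. Lean on these libraries where they do the work, as an engineer would, in place of code of your own. Each camera call takes 0.05 s, during which the arm holds its last target.

## Working session

There is one attempt and no reset: what is moved stays moved. The work goes in short steps, Python scripts to look and compute and a tool call to move; the robot and the scene stay as the last step left them, time stands still between calls to the robot, and variables do not carry over. Pictures are saved under pics/ and viewed, and the job is handed in when it is done.

Besides the shell and the picture viewer there is one more tool, called after "Emit:" in YAML: its name, and indented under it one key for each argument. play_rows: Moves the arm, as the interface text tells. Its arguments: {"type":"object","properties":{"slide":{"type":"array"},"turn":{"type":"array"},"fingers":{"type":"array"}},"required":["slide","turn","fingers"]}

```bash
mkdir -p pics; ls; python3 - <<'E'
from cell import ctrl, vision
import cv2, numpy as np
print(ctrl.read_state())
for n in ("scene","side"):
    im,d=vision.get_image(n); cv2.imwrite(f"pics/{n}0.png",im); np.save(f"pics/{n}0.npy",d)
    print(n,vision.camera_params(n))
E
```

```text
pics
{'clock': 0.0, 'qpos': array([ 1.15519226,  0.62932535,  0.03846305,  1.51836711, -0.0270025 ,
        0.99628551, -0.02000646]), 'qd': array([-0.00024863,  0.00078075, -0.00113033,  0.00183325, -0.0024259 ,
        0.00052426,  0.00066602]), 'tau': array([-4.27256737e-04, -5.63385451e+01,  1.22651696e+00, -1.93435282e+01,
        1.11352064e-02,  1.06611487e-02,  5.72616131e-06]), 'eef_pos': array([ 222.55453559, -610.01281927,  209.40325416]), 'tool_rot': array([-3.13972623e+00,  3.37989082e-05,  3.49779236e-01]), 'force': array([-0.08039759, -0.08038854, -0.26704717]), 'torque': array([-0.00649726,  0.04285885, -0.03168601]), 'width': 85.1644333812654}
scene {'fx': 472.6031942336353, 'fy': 472.6031942336353, 'cx': 275.203685084064, 'cy': 212.30710752746708, 'position': array([957.03026893, 362.43291002, 756.13790334]), 'rotation': array([6.10070083e-01, 1.47745033e-03, 2.31919133e+00])}
side {'fx': 464.4470636836551, 'fy': 464.4470636836551, 'cx': 276.517493547044, 'cy': 208.96890420294682, 'position': array([518.58522964, 807.7404925 , 622.58041542]), 'rotation': array([ 9.69661227e-01, -1.32866444e-03, -3.02182595e+00])}
```

View pics/scene0.png

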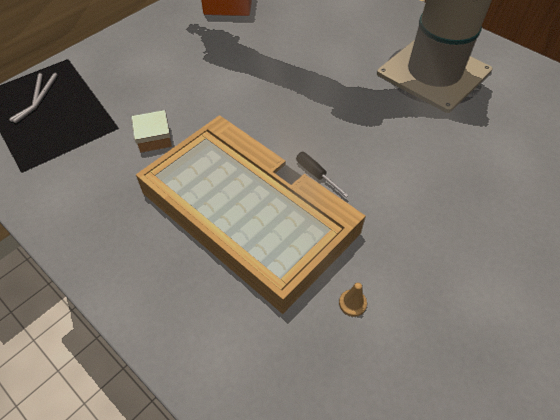

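View pics/side0.png

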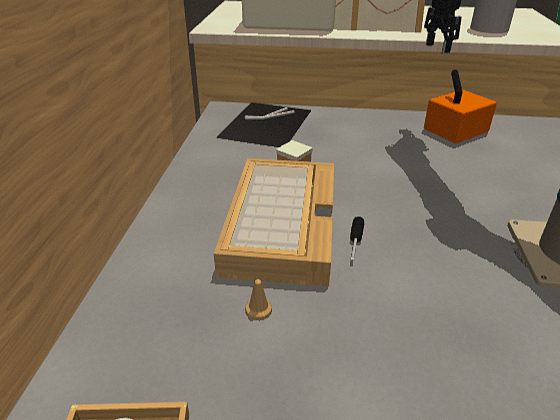

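The scene picture shows the case with its front edge running from (221,121), the right end, to (362,217), the left end. The notch is near (288,172), the screwdriver at about (320,172), and the cone at (355,297). Next I'll turn these pixels into positions.

```bash
cat > h.py <<'E'
import numpy as np, cv2
from scipy.spatial.transform import Rotation as R
from cell import ctrl, vision
def cloud(d,p):
    v,u=np.indices(d.shape); 
    P=np.stack([(u-p['cx'])/p['fx']*d,-(v-p['cy'])/p['fy']*d,-d],-1)
    return P@R.from_euler('xyz',p['rotation']).as_matrix().T+p['position']
E
python3 - <<'E'
from h import *
for n in ("scene","side"):
    d=np.load(f"pics/{n}0.npy"); W=cloud(d,vision.camera_params(n))
    X=W.reshape(-1,3); X=X[(d.reshape(-1)>0)]
    roi=(X[:,0]>350)&(X[:,0]<900)&(abs(X[:,1])<400)
    t=X[roi]; print(n,'table z',np.median(t[abs(t[:,2])<15][:,2]))
    m=((d>0)&(W[...,2]>53)&(W[...,2]<68)&(W[...,0]>350)&(W[...,0]<900)&(abs(W[...,1])<400)).astype(np.uint8)
    nl,l,s,c=cv2.connectedComponentsWithStats(m); k=1+np.argmax(s[1:,4])
    Q=W[l==k]; print(len(Q),np.median(Q[:,2]))
    r=cv2.minAreaRect(Q[:,:2].astype(np.float32)); print(r); print(cv2.boxPoints(r))
    # low points within case bounding = notch
    cv2.imwrite(f"pics/mask_{n}.png",m*255)
px={'scene':[(221,121),(362,217),(284,293),(140,180),(300,167),(274,178),(288,172),(347,197),(300,155),(355,285)]}
d=np.load("pics/scene0.npy");W=cloud(d,vision.camera_params("scene"))
for u,v in px['scene']: print(u,v,W[v,u].round(1))
E
```

```text
scene table z -0.3836317436214358
19724 58.66646999161293
((606.5654907226562, -36.65605163574219), (223.15631103515625, 383.2902526855469), 0.04546716436743736)
[[ 494.83527  154.90047]
 [ 495.13947 -228.38966]
 [ 718.2957  -228.21257]
 [ 717.9915   155.07756]]
side table z 0.9420880062365882
10100 60.07863649267824
((607.6161499023438, -37.17359924316406), (220.23959350585938, 386.26654052734375), 0.22189345955848694)
[[ 496.7492   155.53175]
 [ 498.24518 -230.73189]
 [ 718.4831  -229.87895]
 [ 716.9871   156.38469]]
221 121 [ 508.9 -208.6   61.3]
362 217 [504.7 151.7  62.1]
284 293 [707.  148.1  58.9]
140 180 [ 717.4 -213.9   52. ]
300 167 [451.3 -38.    1.3]
274 178 [540.8 -28.7  53.5]
288 172 [510.1 -20.2  51.3]
347 197 [446.3  82.    0.9]
300 155 [442.4 -47.1  24.3]
355 285 [623.9 225.6  71. ]
```

```bash
python3 - <<'E'
import cv2
im=cv2.imread('pics/scene0.png');m=cv2.imread('pics/mask_scene.png')
cv2.imwrite('pics/z.png',cv2.hconcat([cv2.resize(im[100:310,130:380],None,fx=1.6,fy=1.6),cv2.resize(m[100:310,130:380],None,fx=1.6,fy=1.6)]))
E
```

```text
(no output)
```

View pics/z.png

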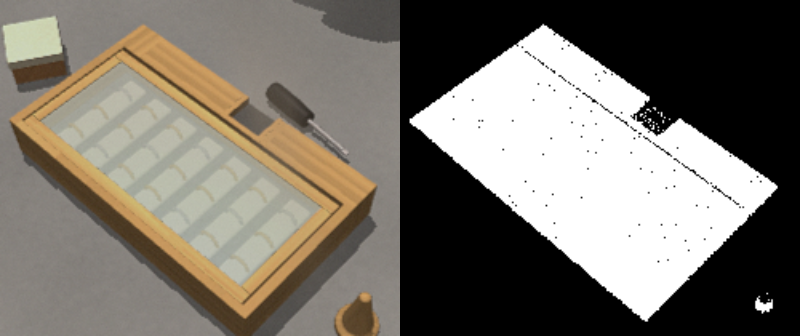

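```bash
python3 - <<'E'
from h import *
from scipy.optimize import minimize
for n in ("scene","side"):
    d=np.load(f"pics/{n}0.npy"); W=cloud(d,vision.camera_params(n))
    q=(d>0)&(W[...,0]>470)&(W[...,0]<760)&(W[...,1]>-260)&(W[...,1]<190)
    Q=W[q]; top=Q[Q[:,2]>54]
    def bins(a,b,lo,hi,step,f):
        o=[]
        for s in np.arange(lo,hi,step):
            m=(a>=s)&(a<s+step)
            if m.sum()>10:o.append((s+step/2,f(b[m])))
        return np.array(o)
    x,y=top[:,0],top[:,1]
    for nm,a,b,lo,hi,f in (("front x(y)",y,x,-215,140,lambda v:np.percentile(v,2)),("back",y,x,-215,140,lambda v:np.percentile(v,98)),("left y(x)",x,y,505,705,lambda v:np.percentile(v,99)),("right",x,y,505,705,lambda v:np.percentile(v,1))):
        o=bins(a,b,lo,hi,10,f); 
        g=np.abs(o[:,1]-np.median(o[:,1]))<8
        c=np.polyfit(o[g,0],o[g,1],1); print(n,nm,c.round(4),'at mid',np.polyval(c,-37 if 'x(y)' in nm or nm=='back' else 607).round(1))
    nt=Q[(Q[:,2]>46)&(Q[:,2]<55)&(Q[:,0]>503)&(Q[:,0]<532)]
    nt=nt[(nt[:,1]>-195)&(nt[:,1]<130)]
    print('notch y',np.percentile(nt[:,1],[2,10,50,90,98]).round(1),len(nt), np.median(nt[:,2]))
    o=bins(Q[(abs(Q[:,0]-517)<10)&(Q[:,2]>40)][:,1],Q[(abs(Q[:,0]-517)<10)&(Q[:,2]>40)][:,2],-200,130,6,np.median)
    print([(a.round(),b.round(1)) for a,b in o])
    sd=W[(W[...,0]>380)&(W[...,0]<490)&(abs(W[...,1])<150)&(W[...,2]>6)&(W[...,2]<60)]
    print('screwdriver',sd.min(0),sd.max(0))
E
```

```text
scene front x(y) [-3.200000e-03  5.021743e+02] at mid 502.3
scene back [-1.400000e-03  7.146306e+02] at mid 714.7
scene left y(x) [1.200000e-03 1.518103e+02] at mid 152.5
scene right [ 1.600000e-03 -2.216639e+02] at mid -220.7
notch y [-39.3 -35.6 -17.6   0.    4.2] 253 51.66764691341564
[(np.float64(-197.0), np.float64(59.8)), (np.float64(-191.0), np.float64(59.2)), (np.float64(-185.0), np.float64(59.1)), (np.float64(-179.0), np.float64(59.8)), (np.float64(-173.0), np.float64(59.4)), (np.float64(-167.0), np.float64(59.6)), (np.float64(-161.0), np.float64(59.8)), (np.float64(-155.0), np.float64(59.5)), (np.float64(-149.0), np.float64(59.5)), (np.float64(-143.0), np.float64(59.7)), (np.float64(-137.0), np.float64(59.4)), (np.float64(-131.0), np.float64(59.7)), (np.float64(-125.0), np.float64(59.3)), (np.float64(-119.0), np.float64(59.3)), (np.float64(-113.0), np.float64(59.3)), (np.float64(-107.0), np.float64(59.4)), (np.float64(-101.0), np.float64(59.3)), (np.float64(-95.0), np.float64(59.4)), (np.float64(-89.0), np.float64(59.6)), (np.float64(-83.0), np.float64(59.2)), (np.float64(-
[... 2778 characters left out ...]
oat64(37.0), np.float64(61.0)), (np.float64(43.0), np.float64(60.4)), (np.float64(49.0), np.float64(61.0)), (np.float64(55.0), np.float64(61.0)), (np.float64(61.0), np.float64(60.7)), (np.float64(67.0), np.float64(60.9)), (np.float64(73.0), np.float64(61.1)), (np.float64(79.0), np.float64(60.8)), (np.float64(85.0), np.float64(60.6)), (np.float64(91.0), np.float64(60.7)), (np.float64(97.0), np.float64(60.9)), (np.float64(103.0), np.float64(61.0)), (np.float64(109.0), np.float64(61.0)), (np.float64(115.0), np.float64(60.8)), (np.float64(121.0), np.float64(60.3)), (np.float64(127.0), np.float64(60.2))]
screwdriver [427.26305837 -52.56349845   7.29319287] [455.7295923   83.9960299   28.09192566]
```

The case yaw is about 0, with its centre at about (607.5, -35). That puts edge_left at about (515, 130, 60), and the notch should span about y = -42 to +6. I'll move out with the fingers shut and the tool squared to the case.

Emit:
play_rows:
  slide:
    - [48,-26,0]
    - [96,-52,0]
    - [144,-78,0]
    - [192,-104,0]
    - [240,-130,0]
  turn: [0.07,0.14,0.21,0.28,0.35]
  fingers: [0,0,0,0,0]

```text
clock: 0.72
eef_pos: [404.4, -404.1, 209.4]
tool_rot: [-3.14, 0.001, -0.003]
force: [1.3, 0.3, 0.4]
width: 0.4
```

Emit:
play_rows:
  slide:
    - [20,-52,0]
    - [40,-104,0]
    - [60,-156,0]
    - [80,-208,0]
    - [95,-260,0]
  turn: [0,0,0,0,0]
  fingers: [0,0,0,0,0]

```text
clock: 1.35
eef_pos: [500.6, -142.4, 209.7]
tool_rot: [-3.14, 0.001, -0.002]
force: [1.4, -0.2, -0.5]
width: 0.2
```

Emit:
play_rows:
  slide:
    - [4,-54,0]
    - [8,-108,0]
    - [12,-162,0]
    - [15,-216,20]
    - [15,-274,60]
  turn: [0,0,0,0,0]
  fingers: [0,0,0,0,0]

```text
clock: 1.98
eef_pos: [517.4, 127.3, 155.0]
tool_rot: [-3.138, -0.003, -0.002]
force: [0.7, 0.3, 0.1]
width: 0.2
```

Emit:
play_rows:
  slide:
    - [-2,-3,25]
    - [-2,-3,50]
    - [-2,-3,72]
    - [-2,-3,80]
    - [-2,-3,80]
  turn: [0,0,0,0,0]
  fingers: [0,0,0,0,0]

```text
clock: 2.6
eef_pos: [515.4, 130.5, 74.8]
tool_rot: [-3.139, -0.002, -0.002]
force: [0.8, -1.0, 0.1]
width: -0.1
```

```bash
python3 - <<'E'
from h import *
s=ctrl.read_state();print(s['eef_pos'],s['force'],s['torque'])
a,_=vision.get_image("scene");b,_=vision.get_image("side")
cv2.imwrite('pics/s1.png',cv2.hconcat([cv2.resize(a[60:340,120:400],(400,400)),cv2.resize(b[130:330,190:390],(400,400))]))
E
```

```text
[515.43666828 130.47954298  74.77659359] [ 0.84856041 -1.0146185   0.0848785 ] [ 0.00465142 -0.03578346  0.03693347]
```

View pics/s1.png

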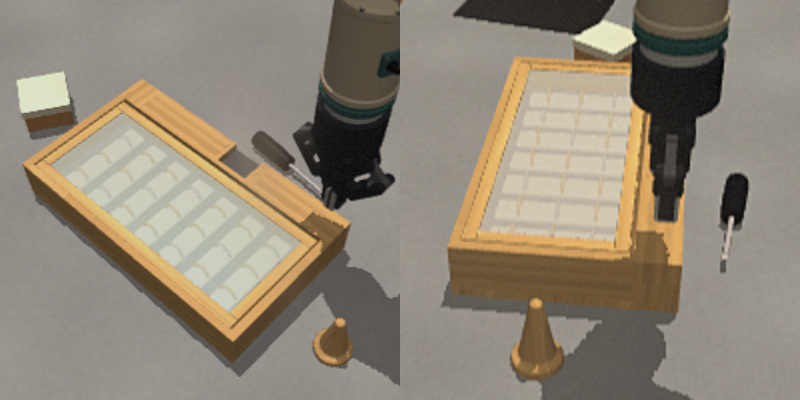

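The shut fingertips hang over the left end of the edge, clear of the lid and the cone. I'll lower them gently until they make contact.

Emit:
play_rows:
  slide:
    - [0,0,4]
    - [0,0,8]
    - [0,0,11]
    - [0,0,12]
    - [0,0,13]
  turn: [0,0,0,0,0]
  fingers: [0,0,0,0,0]

```text
clock: 3.32
eef_pos: [516.3, 130.7, 62.6]
tool_rot: [-3.138, -0.004, -0.002]
force: [-0.6, 0.3, -0.1]
width: 0.3
```

Emit:
play_rows:
  slide:
    - [0,0,0.5]
    - [0,0,1]
    - [0,0,1.5]
    - [0,0,2]
  turn: [0,0,0,0]
  fingers: [0,0,0,0]

```text
clock: 3.82
eef_pos: [516.3, 130.7, 60.6]
tool_rot: [-3.138, -0.004, -0.002]
force: [-0.0, -0.2, -0.2]
width: 0.2
```

Emit:
play_rows:
  slide:
    - [0,0,0.3]
    - [0,0,0.6]
    - [0,0,0.9]
    - [0,0,1.2]
  turn: [0,0,0,0]
  fingers: [0,0,0,0]

```text
clock: 4.32
eef_pos: [516.3, 130.7, 59.4]
tool_rot: [-3.138, -0.004, -0.002]
force: [-0.4, 0.7, 0.7]
width: -0.1
```

Emit:
play_rows:
  slide:
    - [0,0,0.3]
    - [0,0,0.6]
    - [0,0,0.9]
    - [0,0,1.0]
  turn: [0,0,0,0]
  fingers: [0,0,0,0]

```text
clock: 4.82
eef_pos: [516.3, 130.7, 58.4]
tool_rot: [-3.138, -0.004, -0.002]
force: [-0.3, 0.5, -0.3]
width: 0.1
```

There's no contact force at TCP z = 58.4, so I'll keep lowering in small steps.

Emit:
play_rows:
  slide:
    - [0,0,0.3]
    - [0,0,0.6]
    - [0,0,0.9]
    - [0,0,1.0]
  turn: [0,0,0,0]
  fingers: [0,0,0,0]

```text
clock: 5.32
eef_pos: [516.3, 130.7, 57.3]
tool_rot: [-3.138, -0.004, -0.002]
force: [-0.6, -0.3, 0.1]
width: 0.1
```

```bash
python3 - <<'E'
from h import *
s=ctrl.read_state();print(s['eef_pos'],s['force'],s['torque'],s['tau'].round(2))
b,d=vision.get_image("side");w,dw=vision.get_image("wrist")
print(vision.camera_params("wrist"))
cv2.imwrite('pics/s2.png',cv2.hconcat([cv2.resize(b[180:300,270:370],(400,480)),cv2.resize(w,(400,300)).copy() if 0 else cv2.copyMakeBorder(cv2.resize(w,(400,300)),0,180,0,0,cv2.BORDER_CONSTANT)]))
E
```

```text
[516.31440174 130.71488498  57.32406748] [-0.58674686 -0.31189187  0.09005024] [0.03058639 0.01709491 0.04893657] [-0.000e+00 -5.050e+01  1.600e+00 -1.054e+01  0.000e+00 -2.000e-02
 -0.000e+00]
{'fx': 297.83351433966294, 'fy': 297.83351433966294, 'cx': 278.10233546351543, 'cy': 209.2877251728508, 'position': array([584.01076788, 130.58296778, 221.88969961]), 'rotation': array([-0.26844785,  0.00188323, -1.57399493])}
```

View pics/s2.png

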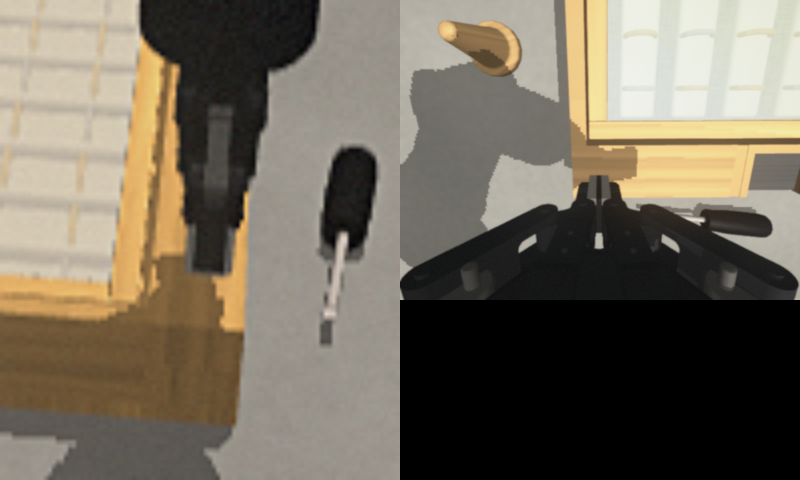

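The fingertips are over plain wood near the left end, with the notch visible to the right. There's still no force, so I'll carry on down.

Emit:
play_rows:
  slide:
    - [0,0,0.3]
    - [0,0,0.6]
    - [0,0,0.9]
    - [0,0,1.0]
  turn: [0,0,0,0]
  fingers: [0,0,0,0]

```text
clock: 5.92
eef_pos: [516.3, 130.7, 56.3]
tool_rot: [-3.138, -0.004, -0.002]
force: [-0.3, -0.1, 0.2]
width: 0.0
```

Emit:
play_rows:
  slide:
    - [0,0,0.3]
    - [0,0,0.6]
    - [0,0,0.9]
    - [0,0,1.0]
  turn: [0,0,0,0]
  fingers: [0,0,0,0]

```text
clock: 6.42
eef_pos: [516.3, 130.8, 55.3]
tool_rot: [-3.138, -0.004, -0.002]
force: [0.3, -0.2, 0.6]
width: 0.2
```

```bash
python3 - <<'E'
from h import *
for n in ("scene","side"):
    a,d=vision.get_image(n);W=cloud(d,vision.camera_params(n))
    m=(d>0)&(abs(W[...,0]-516)<22)&(abs(W[...,1]-131)<60)&(W[...,2]>20)
    dark=(a.max(2)<75)&m
    Q=W[dark]; print(n,len(Q))
    near=Q[abs(Q[:,1]-131)<25]; i=np.argsort(near[:,2])[:15]; print(near[i].round(1))
    wood=W[m&~dark]; wood=wood[(abs(wood[:,1]-131)<22)]
    print('wood z',np.percentile(wood[:,2],[5,50,95]))
E
```

```text
scene 2956
[[530.1 154.5  27.8]
 [529.4 154.2  40.2]
 [525.9 153.   44.9]
 [529.2 154.1  53.1]
 [526.3 153.7  55.8]
 [529.3 153.7  56. ]
 [525.3 131.4  79.4]
 [519.6 137.9  79.7]
 [523.6 132.   81.2]
 [526.3 133.8  82.8]
 [525.5 128.8  83.2]
 [524.8 139.1  83.3]
 [526.3 131.5  83.5]
 [526.8 138.3  84.6]
 [521.1 138.3  84.7]]
wood z [ 58.69150195 459.65702133 477.29539938]
side 3066
[[521.5 136.3  77.8]
 [517.8 137.6  79.2]
 [519.6 137.8  79.3]
 [516.  137.8  79.6]
 [514.1 137.6  79.6]
 [512.3 141.9  83.3]
 [508.7 142.6  84.2]
 [519.7 141.4  84.4]
 [516.1 141.8  85.2]
 [510.6 144.4  85.4]
 [521.5 143.4  85.9]
 [517.9 143.9  86.6]
 [512.5 143.4  86.8]
 [514.3 143.9  87. ]
 [508.9 143.7  87.4]]
wood z [ 27.8499345   61.16488701 500.06320738]
```

```bash
python3 - <<'E'
from h import *
a,d=vision.get_image("side");p=vision.camera_params("side");W=cloud(d,p)
Rm=R.from_euler('xyz',p['rotation']).as_matrix()
def proj(P):
    c=(np.array(P)-p['position'])@Rm; return p['cx']+p['fx']*c[0]/-c[2], p['cy']+p['fy']*c[1]/c[2]
print(proj((516,138,60)),proj((516,131,55)))
u=int(round(proj((516,138,60))[0]))
for v in range(222,262,1): print(v,a[v,u],W[v,u].round(1))
cv2.imwrite('pics/s3.png',cv2.resize(a[200:280,290:360],(700,600),interpolation=cv2.INTER_NEAREST)[:600])
E
```

```text
(np.float64(320.3909256732399), np.float64(256.2216992133254)) (np.float64(320.4021303941995), np.float64(255.8622105035522))
222 [46 53 51] [520.8 174.3 164.7]
223 [39 50 52] [520.7 187.1 171.9]
224 [26 29 30] [520.6 190.4 172.3]
225 [43 47 50] [520.5 190.9 170.7]
226 [49 49 53] [520.4 191.1 168.8]
227 [36 38 44] [520.2 190.  165.9]
228 [32 38 42] [520.1 191.5 165. ]
229 [36 39 42] [520.  193.8 164.7]
230 [34 36 39] [519.9 188.9 159. ]
231 [36 40 44] [519.8 180.4 150.5]
232 [31 37 40] [519.7 180.4 148.4]
233 [30 38 40] [519.6 178.8 145.1]
234 [33 36 38] [519.5 161.6 129.9]
235 [37 41 49] [519.4 159.9 126.4]
236 [37 38 41] [519.3 160.  124.2]
237 [33 35 42] [519.2 144.1 109.7]
238 [27 34 38] [519.  143.1 106.7]
239 [36 34 42] [518.9 143.4 104.7]
240 [35 40 42] [518.8 145.5 104.1]
241 [33 36 42] [518.7 145.1 101.5]
242 [30 37 36] [518.5 145.8  99.7]
243 [35 37 42] [518.4 142.9  95.1]
244 [34 40 44] [518.3 143.   92.9]
245 [36 37 41] [518.2 143.2  90.8]
246 [36 41 42] [518.  145.3  90.1]
247 [31 35 38] [517.9 143.8  86.6]
248 [55 57 59] [517.8 137.4  79.1]
249 [ 73  94 110] [517.6 118.6  61.4]
250 [ 64 103 133] [517.5 121.6  61.4]
251 [ 64 105 136] [517.4 124.5  61.4]
252 [ 60 103 132] [517.2 125.4  59.6]
253 [ 61 103 133] [517.1 131.4  62.2]
254 [ 62 100 131] [517.  133.1  61.2]
255 [ 58  99 130] [516.9 136.6  61.7]
256 [ 63 101 134] [516.8 138.6  60.9]
257 [ 59 101 129] [516.6 139.6  59.4]
258 [ 62 101 131] [516.5 144.7  61.3]
259 [ 65 104 132] [516.4 147.9  61.6]
260 [ 64 102 134] [516.3 151.7  62.4]
261 [ 62  98 127] [516.2 154.5  62.5]
```

View pics/s3.png

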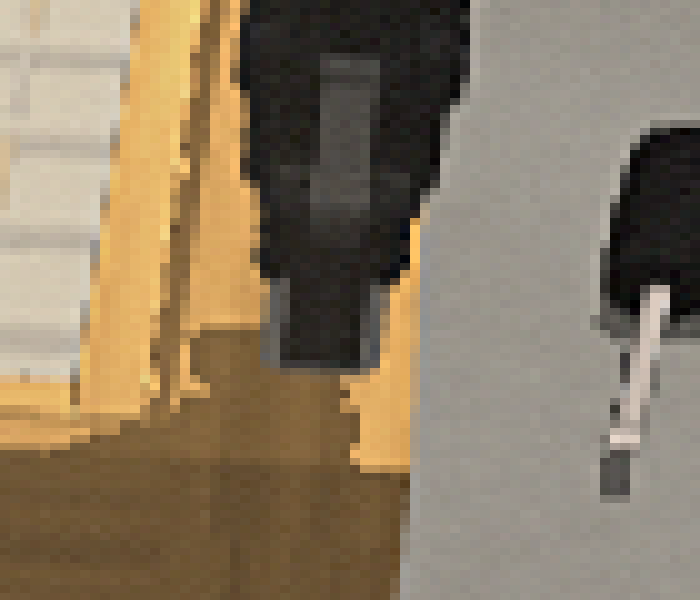

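Both cameras put the shut fingertips at about z = 75–79, while the reported TCP is at z = 55. So the real tips sit about 20 mm above the reported point, which explains the lack of contact. I'll lower by touch and trust the force reading.

Emit:
play_rows:
  slide:
    - [0,0,2]
    - [0,0,4]
    - [0,0,6]
    - [0,0,7]
    - [0,0,8]
  turn: [0,0,0,0,0]
  fingers: [0,0,0,0,0]

```text
clock: 7.2
eef_pos: [516.4, 130.7, 47.2]
tool_rot: [-3.138, -0.004, -0.002]
force: [0.0, 0.6, 0.6]
width: -0.0
```

```bash
cat > tip.py <<'E'
from h import *
s=ctrl.read_state();e=s['eef_pos'];print(e.round(1),s['force'].round(2))
a,d=vision.get_image("side");p=vision.camera_params("side");W=cloud(d,p)
Rm=R.from_euler('xyz',p['rotation']).as_matrix()
c=(np.array([e[0],e[1],80])-p['position'])@Rm; u=int(round(p['cx']+p['fx']*c[0]/-c[2]))
for v in range(200,300):
    if a[v,u].max()<70 and a[v+1,u].max()>=70: print(v,W[v-1:v+3,u].round(1).tolist())
E
python3 tip.py
```

```text
[516.4 130.7  47.2] [0.04 0.6  0.62]
223 [[519.2, 178.8, 168.1], [519.1, 179.8, 166.8], [519.0, 180.4, 165.2], [518.8, 182.7, 164.8]]
225 [[519.0, 180.4, 165.2], [518.8, 182.7, 164.8], [518.7, 184.7, 164.2], [518.6, 186.5, 163.5]]
251 [[515.7, 145.5, 81.1], [515.6, 142.2, 76.1], [515.4, 137.7, 70.0], [515.3, 127.9, 59.5]]
```

Emit:
play_rows:
  slide:
    - [0,0,1]
    - [0,0,2]
    - [0,0,3]
    - [0,0,4]
    - [0,0,5]
  turn: [0,0,0,0,0]
  fingers: [0,0,0,0,0]

```text
clock: 7.88
eef_pos: [516.3, 130.8, 42.1]
tool_rot: [-3.138, -0.004, -0.002]
force: [0.1, -0.7, 0.5]
width: 0.1
```

Emit:
play_rows:
  slide:
    - [0,0,0.5]
    - [0,0,1]
    - [0,0,1.5]
  turn: [0,0,0]
  fingers: [0,0,0]

```text
clock: 8.25
eef_pos: [516.3, 130.8, 40.5]
tool_rot: [-3.138, -0.004, -0.002]
force: [-0.1, 0.1, 0.1]
width: -0.1
```

Emit:
play_rows:
  slide:
    - [0,0,0.4]
    - [0,0,0.8]
    - [0,0,1]
  turn: [0,0,0]
  fingers: [0,0,0]

```text
clock: 8.62
eef_pos: [516.3, 130.8, 39.5]
tool_rot: [-3.138, -0.004, -0.002]
force: [-0.4, 0.4, -0.2]
width: 0.0
```

```bash
python3 tip.py
```

```text
[516.3 130.8  39.5] [-0.42  0.4  -0.16]
225 [[519.0, 176.6, 162.4], [518.8, 178.4, 161.6], [518.7, 180.4, 161.1], [518.6, 179.1, 158.0]]
254 [[515.3, 143.2, 72.2], [515.2, 145.6, 71.8], [515.0, 137.8, 62.9], [514.9, 138.3, 60.9]]
```

The tip is now 2–3 mm above the wood. I'll continue in small steps.

Emit:
play_rows:
  slide:
    - [0,0,0.4]
    - [0,0,0.8]
    - [0,0,1]
  turn: [0,0,0]
  fingers: [0,0,0]

```text
clock: 9.05
eef_pos: [516.4, 130.8, 39.1]
tool_rot: [-3.138, -0.004, -0.002]
force: [-1.0, -0.7, 8.3]
width: -0.1
```

Emit:
play_rows:
  slide:
    - [0,0,0.4]
    - [0,0,0.8]
    - [0,0,1]
  turn: [0,0,0]
  fingers: [0,0,0]

```text
clock: 9.43
eef_pos: [516.4, 130.8, 39.1]
tool_rot: [-3.138, -0.004, -0.002]
force: [-2.6, -1.0, 12.9]
width: -0.3
```

Contact at TCP z = 39.1, with 8 then 13 N (about 13 N/mm). The tip is on the left-hand end of the edge at case y ≈ +165. I'll slide to the right with a light press.

Emit:
play_rows:
  slide:
    - [0,5,0.5]
    - [0,11,0.5]
    - [0,17,0.5]
    - [0,23,0.5]
    - [0,29,0.5]
  turn: [0,0,0,0,0]
  fingers: [0,0,0,0,0]

```text
clock: 10.05
eef_pos: [517.5, 103.5, 39.1]
tool_rot: [-3.135, -0.007, -0.001]
force: [0.1, 4.0, 7.1]
width: -0.1
```

Emit:
play_rows:
  slide:
    - [-1,6,0.5]
    - [-1,12,0.5]
    - [-1,18,0.5]
    - [-1,24,0.5]
    - [-1,30,0.5]
  turn: [0,0,0,0,0]
  fingers: [0,0,0,0,0]

```text
clock: 10.68
eef_pos: [517.8, 75.3, 39.1]
tool_rot: [-3.133, -0.009, 0.0]
force: [0.2, 5.0, 7.9]
width: -0.0
```

Emit:
play_rows:
  slide:
    - [0,6,0.4]
    - [0,12,0.4]
    - [0,18,0.4]
    - [0,24,0.4]
    - [0,30,0.4]
  turn: [0,0,0,0,0]
  fingers: [0,0,0,0,0]

```text
clock: 11.3
eef_pos: [519.0, 47.1, 39.1]
tool_rot: [-3.131, -0.012, 0.001]
force: [0.3, 5.3, 7.5]
width: 0.1
```

Emit:
play_rows:
  slide:
    - [-2,6,0.2]
    - [-3,12,0.2]
    - [-3,17,0.2]
    - [-3,20,0.2]
  turn: [0,0,0,0]
  fingers: [0,0,0,0]

```text
clock: 11.8
eef_pos: [516.6, 28.1, 39.1]
tool_rot: [-3.129, -0.013, 0.002]
force: [0.1, 4.1, 7.3]
width: -0.0
```

Emit:
play_rows:
  slide:
    - [0,4,0.3]
    - [0,8,0.3]
    - [0,12,0.3]
    - [0,16,0.3]
  turn: [0,0,0,0]
  fingers: [0,0,0,0]

```text
clock: 12.3
eef_pos: [517.2, 13.4, 39.1]
tool_rot: [-3.127, -0.014, 0.003]
force: [-0.1, 4.4, 9.0]
width: -0.0
```

Emit:
play_rows:
  slide:
    - [0,3,0.2]
    - [0,6,0.2]
    - [0,9,0.2]
    - [0,12,0.2]
  turn: [0,0,0,0]
  fingers: [0,0,0,0]

```text
clock: 12.8
eef_pos: [517.4, 1.9, 38.9]
tool_rot: [-3.127, -0.015, 0.004]
force: [-0.0, 3.5, 3.5]
width: 0.3
```

Emit:
play_rows:
  slide:
    - [0,3,0.2]
    - [0,6,0.2]
    - [0,9,0.2]
  turn: [0,0,0]
  fingers: [0,0,0]

```text
clock: 13.18
eef_pos: [517.0, -7.9, 38.2]
tool_rot: [-3.127, -0.014, 0.003]
force: [-0.3, 0.9, -0.3]
width: 0.1
```

The force vanished and the tip dropped below the edge level at y ≈ -8, so it's in the notch. I'll centre it at y ≈ -18 and go down to the plate.

Emit:
play_rows:
  slide:
    - [0,4,0]
    - [0,8,0]
    - [0,10,0]
    - [0,10,1]
    - [0,10,2]
  turn: [0,0,0,0,0]
  fingers: [0,0,0,0,0]

```text
clock: 13.8
eef_pos: [517.1, -17.7, 36.0]
tool_rot: [-3.127, -0.014, 0.003]
force: [0.2, -0.4, -0.3]
width: 0.0
```

```bash
python3 - <<'E'
from h import *
print(ctrl.read_state()['eef_pos'],ctrl.read_state()['force'])
a,_=vision.get_image("scene");b,_=vision.get_image("side")
cv2.imwrite('pics/s4.png',cv2.hconcat([cv2.resize(a[60:260,180:380],(400,400)),cv2.resize(b[140:290,210:360],(400,400))]))
E
```

```text
[517.06599546 -17.67093616  36.02109762] [ 0.23389613 -0.43307851 -0.2808999 ]
```

View pics/s4.png

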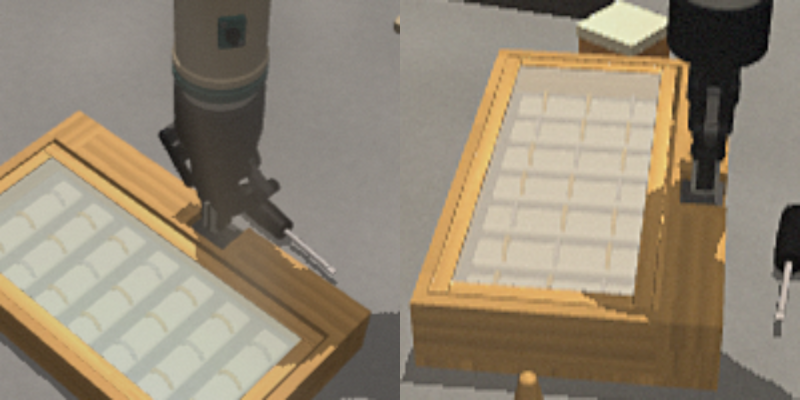

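The tip is inside the notch, over the dark catch plate, and clear of the lid. Now I'll press.

Emit:
play_rows:
  slide:
    - [0,0,2]
    - [0,0,4]
    - [0,0,5]
    - [0,0,6]
    - [0,0,7]
  turn: [0,0,0,0,0]
  fingers: [0,0,0,0,0]

```text
clock: 14.52
eef_pos: [517.0, -17.5, 29.0]
tool_rot: [-3.127, -0.014, 0.003]
force: [-0.5, -0.5, 3.5]
width: 0.3
```

Emit:
play_rows:
  slide:
    - [0,0,1]
    - [0,0,2]
    - [0,0,3]
    - [0,0,4]
  turn: [0,0,0,0]
  fingers: [0,0,0,0]

```text
clock: 15.02
eef_pos: [516.9, -17.5, 24.9]
tool_rot: [-3.127, -0.013, 0.003]
force: [-0.8, -0.2, 2.6]
width: 0.3
```

Emit:
play_rows:
  slide:
    - [0,0,0.7]
    - [0,0,1.4]
    - [0,0,2]
    - [0,0,2.4]
    - [0,0,2.4]
  turn: [0,0,0,0,0]
  fingers: [0,0,0,0,0]

```text
clock: 15.65
eef_pos: [517.0, -17.5, 23.1]
tool_rot: [-3.127, -0.014, 0.003]
force: [-1.3, 0.1, 9.0]
width: 0.3
```

It reached a hard stop at z = 23.1, exactly 16 mm below the edge top. One firmer push, then retreat straight up.

Emit:
play_rows:
  slide:
    - [0,0,0.7]
    - [0,0,1.2]
    - [0,0,1.2]
  turn: [0,0,0]
  fingers: [0,0,0]

```text
clock: 16.02
eef_pos: [517.0, -17.5, 23.0]
tool_rot: [-3.127, -0.014, 0.003]
force: [-2.9, -0.1, 15.6]
width: -0.4
```

Emit:
play_rows:
  slide:
    - [0,0,-5]
    - [0,0,-15]
    - [-2,0,-35]
    - [-4,0,-70]
    - [-8,0,-110]
  turn: [0,0,0,0,0]
  fingers: [0,0,0,0,0]

```text
clock: 16.65
eef_pos: [507.1, -19.1, 133.8]
tool_rot: [-3.127, -0.013, 0.003]
force: [0.6, 0.2, 0.3]
width: 0.1
```

Emit:
play_rows:
  slide:
    - [-2,20,-10]
    - [-4,50,-20]
    - [-6,90,-30]
    - [-8,130,-40]
    - [-8,170,-50]
  turn: [0,0,0,0,0]
  fingers: [0,0,0,0,0]

```text
clock: 17.27
eef_pos: [498.8, -191.1, 181.8]
tool_rot: [-3.127, -0.014, 0.003]
force: [-0.0, -0.9, -0.2]
width: -0.4
```

```bash
python3 - <<'E'
from h import *
s=ctrl.read_state();print(s['eef_pos'],s['force'])
a,d1=vision.get_image("scene");b,d2=vision.get_image("side")
for n,d in (("scene",d1),("side",d2)):
    W=cloud(d,vision.camera_params(n))
    for nm,x0,x1,y0,y1 in (("lid front",549,556,20,120),("lid mid",560,570,-120,120),("strip",505,530,30,130),("plate",505,530,-30,-5)):
        q=W[(d>0)&(W[...,0]>x0)&(W[...,0]<x1)&(W[...,1]>y0)&(W[...,1]<y1)&(W[...,2]<110)&(W[...,2]>30)]
        print(n,nm,len(q),np.percentile(q[:,2],[10,50,90]).round(1))
cv2.imwrite('pics/s5.png',cv2.hconcat([cv2.resize(a,(400,300)),cv2.resize(b,(400,300))]))
E
```

```text
[ 498.80146299 -191.12250117  181.84754392] [-0.03268809 -0.92457553 -0.20701312]
scene lid front 193 [76.7 78.4 79.8]
scene lid mid 658 [73.6 75.4 77.8]
scene strip 598 [58.  59.6 61.2]
scene plate 104 [42.3 43.8 45.1]
side lid front 111 [78.1 79.6 80.8]
side lid mid 328 [74.7 76.9 78.9]
side strip 394 [59.5 60.9 62.1]
side plate 48 [43.7 44.8 46.3]
```

View pics/s5.png

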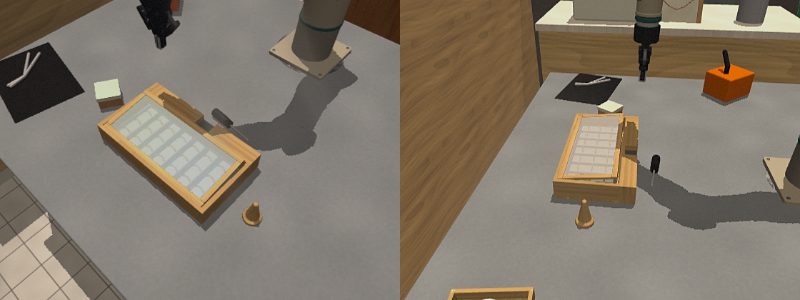

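The lid is ajar, with its front at about 79 mm, up 19 mm. The plate is at about 44 mm, 16 mm below the strip. The cone, box and screwdriver look unmoved, and the hand is clear. I'll let the arm settle and hand in.

Emit:
play_rows:
  slide:
    - [0,0,0]
    - [0,0,0]
  turn: [0,0]
  fingers: [0,0]

```text
clock: 17.62
eef_pos: [499.0, -195.2, 182.5]
tool_rot: [-3.131, -0.016, -0.003]
force: [0.5, 0.4, 0.5]
width: -0.0
```

```bash
python3 - <<'E'
from h import *
a0=cv2.imread('pics/scene0.png');a,_=vision.get_image("scene")
df=cv2.absdiff(a0,a).max(2)
for nm,(u0,u1,v0,v1) in dict(box=(130,175,108,155),cone=(338,370,278,314),driver=(295,350,150,200)).items(): print(nm,(df[v0:v1,u0:u1]>40).sum())
s=ctrl.read_state();print(abs(s['qd']).max(),s['force'])
print(ctrl.finish_job())
E
```

```text
box 4
cone 0
driver 680
0.004513688286080677 [-0.05916951  0.58574102  0.05065376]
the job is handed in; nothing more can be done
None
```

The catch is pressed fully home, the glass lid is ajar, and the job is handed in with the hand clear, at about 18 s on the clock.

I put the shut fingertips on the left-hand end of the front edge (case y ≈ +165 mm). I slid them right along the edge at about 7–9 N until the support force vanished at the notch, whose centre is at case y ≈ +17 mm. I then pressed the plate to its hard stop at 15.6 N and lifted straight up.

**Last checks:**
- **Catch:** the tip stopped 16 mm below the strip by touch, and both cameras show the plate about 16 mm below it.
- **Lid:** its front edge reads 78–80 mm high, up about 19 mm, and nothing touched it that I could see or feel.
- **Hand:** the arm was at rest, with wrist force at noise level.
- **Ring cone and gift box:** practically no pixel change from the first scene picture.

**Checks that disagreed:**
- **Screwdriver:** the same comparison showed 680 changed pixels in its area. The arm's shadow now falls there. By eye, the side view shows it within 2–3 px of its first position, so I take it as unmoved. I did not measure it in depth again.
- **Tool height:** the real fingertips sat about 21 mm above the reported tool point. Contact with the 60 mm high edge came at a reading of 39.1, so I worked by force and camera instead of the reported height.

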